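# Open the safety cap of the screen-wash bottle

### The job

The clear screen-wash bottle with the red label stands clamped on the printing table: take hold of its orange push-and-turn safety cap gently (the plastic cracks if gripped, pressed or forced hard, so keep the grip under about 50 N and press no harder than its spring needs), press the cap down, and while it is down twist it anticlockwise until it is free. Lift it straight up clear of the bottle, level, and finish still holding it in the gripper about 8 cm higher than it sat, over the bottle mouth. Leave the other things on the table where they are.

Things in the scene. Friction and masses are not known exactly. Their poses are not given: they have to be found in the camera images.
- cap_mid (a point): Orange round safety cap, 54 mm across, 30 mm tall, 30 g, open below. Point on its axis, half-way up; z up, x towards the white mark on its top. Locked, the point is 160 mm above the table. Pressed, it turns anticlockwise seen from above: free from 46 to 86 degrees of turn (66 is best, a stop at about 86), then lifts straight off, clear after 25 mm. About 2 mm of side play; no clockwise turn.
- plug (a joint): Spring plug in the bottle mouth, hidden under the cap: how far it is pushed down (m), 0 with the cap locked at rest, 0.007 with the cap fully down on a hard stop, -0.002 with the cap off. It pushes the cap up with about 5 N at 0 and 10 N at 0.007. The cap must be down more than 0.003 for its three inner lugs to leave their notches and turn.
- bottle: Clear plastic bottle, red label, fixed in a round steel holder (120 mm across) so that it cannot move or turn. Origin on the table, on the bottle's axis; z up; x along the cap's white mark while locked (to a few degrees). Body 90 mm across up to 95 mm above the table, then a cone to the neck, 36 mm across at 122 mm. The cap's lower rim is at 145 mm, its top at 175 mm; the neck's top at 165 mm.
- tub_yellow: yellow ink tub with a white lid, 90 mm across, 85 mm tall; a bystander; origin at the middle of its underside
- tub_blue: blue ink tub with a white lid, 90 mm across, 85 mm tall; a bystander; origin at the middle of its underside
- ink_bottle: black ink bottle with a paper label and an ordinary black cap, 60 mm across, 130 mm tall; a bystander; origin at the middle of its underside
- squeegee: printing squeegee lying flat, wooden grip 28 x 280 x 36 mm with a green blade; a bystander; origin at the middle of its underside
- knife: ink knife lying flat, 24 x 208 x 14 mm, dark handle and steel blade; a bystander; origin at the middle of its underside
- tape: brown roll of tape lying flat, 96 mm across, 25 mm tall; a bystander; origin at the middle of its underside
- scissors: red-handled scissors lying flat, about 170 x 80 x 10 mm; a bystander; origin at the middle of its underside
Mind the look-alikes: they are no part of the job. Leave any purple or yellow look-alike of the part that bears cap_mid alone.

How it is judged:
By the outcome, as a careful person would: the job done as asked, in the order asked, and still so for the second after the job is handed in, while the arm keeps its last pose, push and grip.
It also fails if it takes over 40 s, if anything falls off the work surface, if the arm or the gripper's body presses on something with over 40 N, if the wrist force passes 120 N, or if a joint passes its speed limit or range.

### The arm

A 6-joint arm with a two-finger parallel gripper is mounted at the origin on the work surface. World frame = base frame: x ahead of the robot, y to its left, z up, the work surface at z = 0. Lengths are in m, angles in rad, forces in N, time in s.
With the tool pointing down it reaches from about 0.275 to 0.725 m from the base axis. Payload 15.9 kg.
Tool frame: the origin (TCP) lies at the very end of the fingers, on their centre line; the grasp point (between the pads) lies robot.grip_point_offset behind it (robot.grip_point_offset is the distance from the TCP to the grasp point, in m); z points along the fingers, y is the line along which they close (so a half turn about z gives the same grasp; the last joint's range is limited). The gripper opens to 85 mm and grips with 20 to 120 N. Pads are 22 mm wide; open, the fingers measure 114 mm over their backs; the gripper's body (76 mm by 85 mm) begins 54 mm behind the grasp point. The pads swing forward as they close: fully open they stand 13 mm farther back than shut.
Start: joints at [-1.311, 0.213, -0.034, 1.323, 0, 1.571], TCP at [0.128, -0.483, 0.231] pointing down, gripper open.
Joint ranges: [-2.98, 2.98], [-0.74, 1.72], [-1.14, 1.35], [-2.1, 2.04], [-1.57, 1.44], [-3.14, 3.14]. Speed limits (rad/s): [1.89, 1.89, 2.39, 2.57, 3.14, 3.14].

### API

Orientations are given as a unit quaternion [w, x, y, z].
In Python, from plant import robot gives the robot as it stands.
- The arm moves only by the shell command python3 -m inch 'ROWS' [FORCE]. ROWS is text: rows parted by semicolons, each of 7 numbers parted by spaces: the turn, a rotation vector about the tool's x, y, z in degrees, then the shift along the tool's x, y, z in m, then the opening, from 0 (shut) to 1 (fully open). In form: wx wy wz x y z jaw; .... A call has 1 to 8 rows; each row is the pose to reach, as a shift and turn from the pose commanded when the call began, along the tool's axes at that moment; what a row does not reach only later rows make up. A row lasts 1/12 s, in which the tool goes at most 41.7 mm and 7.16 degrees, less where a joint would pass 70% of its speed; a pose out of reach is approached as far as the arm can. A call with a gripper value outside its range is refused whole. The fingers move at their own pace and stop on an object; FORCE is the grip in N (left out, the last holds). Time passes only in rows, so rows that repeat a pose let the fingers close. It gives the time, the measured TCP pose, the force, the opening and the grip force at its end, in the units of the state.
- robot.get_state(): the state, without advancing time (a new reading comes with each control period).
- robot.get_image(name): name is "side" or "top"; returns the picture (420x560x3 uint8, blue, green, red); there is no depth.
- robot.get_calibration(name): a dict with "mtx" (3x3 intrinsics, pixels), "view" (4x4, takes a point from world to camera coordinates). Camera axes: x right, y up, looking along -z (the intrinsics and any distortion apply to the point x, -y, -z); pixel columns grow to the right and rows downward; lengths in m; the calibration is good to about 2 mm. A picture is of the moment at which its call begins. get_calibration takes no time and is no camera call.
- robot.finish_job(): hands the job in; it is judged then, once.
The state is a dict: "time": time; "joint_positions": joint angles; "joint_vel": joint speeds; "joint_torque": joint torques, N m; "tool_pos": TCP position; "tool_rot": TCP orientation; "contact_force": force on the tool from outside, world axes, zero at the start; "torque": the same for the moment, N m; "finger_gap": opening from 0.0 (shut) to 1.0 (fully open); "grasp_force": force on a finger pad.
Only numpy, scipy, OpenCV 4.12 (cv2) and the standard library are available. Lean on these libraries where they do the work, as an engineer would, in place of code of your own. Each camera call takes 0.05 s, during which the arm holds its last target. There are 200 camera calls.

## Working session

There is one attempt and no reset: what is moved stays moved. The work goes in short steps, Python scripts to look and compute and a shell command to move; the robot and the scene stay as the last step left them, time stands still between calls to the robot, and variables do not carry over. Pictures are saved under pics/ and viewed, at most 10 in all, crops included, and the job is handed in when it is done.

```bash
mkdir -p pics
cat > h.py <<'E'
import numpy as np, cv2
from plant import robot
def cal(n):
    c=robot.get_calibration(n); return np.array(c["mtx"]),np.array(c["view"]),c
def ray(n,u,v):
    K,V,c=cal(n); d=np.linalg.inv(K)@[u,v,1]; d=np.array([d[0],-d[1],-d[2]])
    R=V[:3,:3]; o=-R.T@V[:3,3]; return o,R.T@d
def atz(n,u,v,z):
    o,d=ray(n,u,v); return o+d*(z-o[2])/d[2]
def proj(n,p):
    K,V,c=cal(n); q=V[:3,:3]@p+V[:3,3]; q=K@[q[0],-q[1],-q[2]]; return q[:2]/q[2]
E
python3 - <<'E'
from h import *
for n in("top","side"):
    cv2.imwrite(f"pics/{n}0.png",robot.get_image(n)); c=robot.get_calibration(n); print(c.keys()); print(n, ray(n,280,210))
s=robot.get_state(); print(s["tool_pos"],s["tool_rot"],robot.grip_point_offset)
E
```

```text
dict_keys(['mtx', 'view'])
top (array([ 0.50726458, -0.01090028,  1.04446954]), array([ 0.05256889,  0.04540477, -0.99763072]))
dict_keys(['mtx', 'view'])
side (array([0.31218292, 1.00807203, 0.92217915]), array([ 0.18606241, -0.76537213, -0.61610653]))
[ 0.12835787 -0.48291659  0.23087033] [-5.01995497e-04  9.91576701e-01  1.29519842e-01 -6.74421768e-05] 0.0187
```

View pics/top0.png

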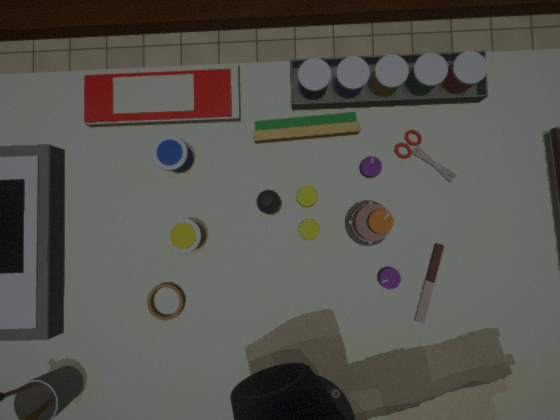

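View pics/side0.png

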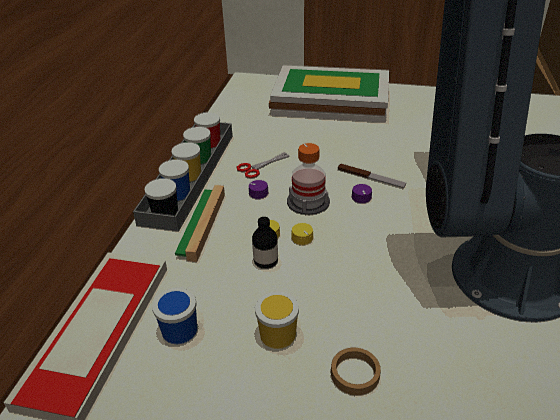

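The candidates in the top view are the orange cap at (380,222), purple caps at (371,167) and (389,278), and yellow caps at (307,196) and (309,229). I choose the orange one, which sits on the bottle with the red label (side view, 309,152).

Run:
```python
from h import *
t=robot.get_image("top"); s=robot.get_image("side")
def seg(im,box):
    x0,y0,x1,y1=box; h=cv2.cvtColor(im[y0:y1,x0:x1],cv2.COLOR_BGR2HSV)
    m=cv2.inRange(h,(5,150,90),(20,255,255)); n,l,st,c=cv2.connectedComponentsWithStats(m)
    i=1+st[1:,4].argmax(); return c[i]+[x0,y0],st[i]
ct,st=seg(t,(340,190,420,255)); print(ct,st)
cs,ss=seg(s,(280,130,340,180)); print(cs,ss)
print("top z.175",atz("top",*ct,.175),"z.17",atz("top",*ct,.170))
o1,d1=ray("top",*ct);o2,d2=ray("side",*cs)
A=np.c_[d1,-d2]; k=np.linalg.lstsq(A,o2-o1,rcond=None)[0]; print(o1+d1*k[0],o2+d2*k[1])
p=atz("top",*ct,.173); print([proj("top",p+[0.027*np.cos(a),.027*np.sin(a),0]) for a in (0,1.57,3.14,4.71)])
a=cv2.resize(t[190:255,340:420],None,fx=5,fy=5,interpolation=cv2.INTER_CUBIC); b=cv2.resize(s[130:215,280:340],None,fx=4.7,fy=4.7,interpolation=cv2.INTER_CUBIC)
H=400; f=np.zeros((H,690,3),np.uint8); f[:a.shape[0],:400]=a; f[:b.shape[0],404:404+b.shape[1]]=b[:H]
cv2.imwrite("pics/crop1.png",f)
```

```text
[380.13868613 221.3649635 ] [ 29  19  24  25 411]
[308.12849162 148.65921788] [ 18  13  21  15 179]
top z.175 [ 0.52149082 -0.19140018  0.175     ] z.17 [ 0.52157263 -0.19243817  0.17      ]
[ 0.52156036 -0.1922825   0.17074985] [ 0.52396998 -0.19182202  0.17069368]
[array([379.61599057, 209.1596609 ]), array([367.81401562, 221.70105508]), array([380.64370041, 233.61776162]), array([392.49635867, 221.04749637])]
```

View pics/crop1.png

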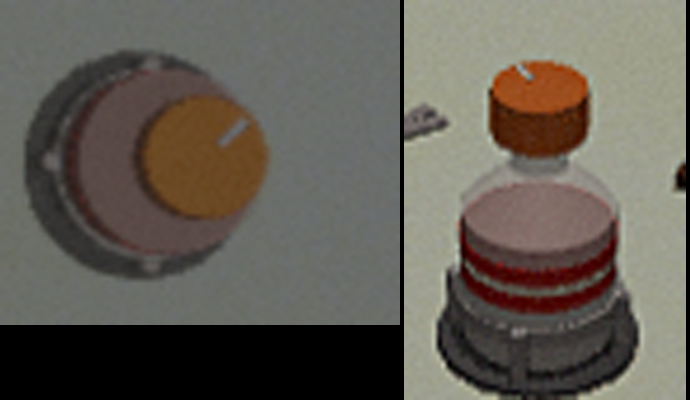

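The crop confirms it: the orange cap with its white mark at about -48° in world yaw, centred near (0.522, -0.191), z top 0.175. The size agrees with 54 mm. I'll move above it at the present height.

```bash
python3 -m inch '0 0 0 .038 -.015 0 1;0 0 0 .076 -.030 0 1;0 0 0 .114 -.045 0 1;0 0 0 .152 -.060 0 1;0 0 0 .190 -.075 0 1;0 0 0 .228 -.090 0 1;0 0 0 .266 -.105 0 1;0 0 0 .304 -.120 0 1' 40; python3 -m inch '0 0 0 .038 -.015 0 1;0 0 0 .076 -.030 0 1;0 0 0 .114 -.045 0 1;0 0 0 .151 -.060 0 1;0 0 0 .151 -.060 0 1;0 0 0 .151 -.060 0 1;0 0 0 .151 -.060 0 1'
python3 - <<'E'
from h import *
s=robot.get_state(); print(s["joint_positions"],s["tool_rot"],s["tool_pos"])
for n in("top","side"): 
    im=robot.get_image(n); u,v=proj(n,np.array([.522,-.1915,.19])).astype(int)
    cv2.imwrite(f"pics/{n}1.png",cv2.resize(im[max(v-60,0):v+60,u-60:u+60],(390,390),interpolation=cv2.INTER_CUBIC))
cv2.imwrite("pics/c2.png",np.hstack([cv2.imread("pics/top1.png"),cv2.imread("pics/side1.png")]))
E
```

```text
time: 0.87
tool_pos: [0.3927, -0.2875, 0.2314]
tool_rot: [0.0, 0.992, 0.13, 0.0]
contact_force: [0.3, -1.7, 0.4]
finger_gap: 1.0
grasp_force: 0.0
time: 1.45
tool_pos: [0.5216, -0.1924, 0.231]
tool_rot: [-0.0, 0.992, 0.13, -0.0]
contact_force: [0.1, -0.9, 0.5]
finger_gap: 1.001
grasp_force: 0.0
[-3.53187667e-01  3.31321111e-01  1.22094811e-01  1.36235111e+00
 -1.90491410e-04  2.52807108e+00] [-9.71694928e-05  9.91540152e-01  1.29799713e-01 -3.90065012e-04] [ 0.52162007 -0.19235677  0.23099288]
```

View pics/c2.png

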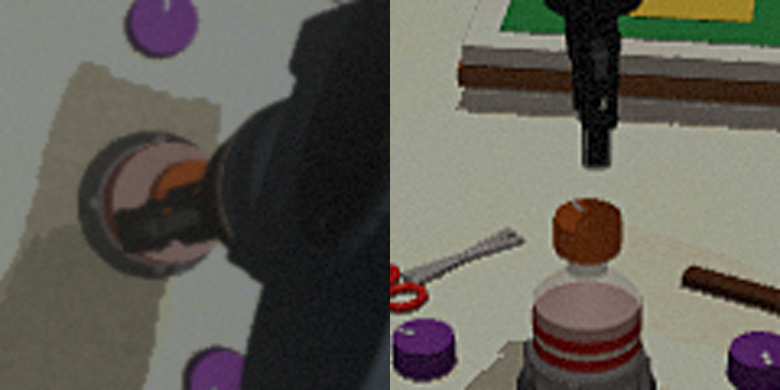

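Run:
```python
from h import *
u,v=proj("side",np.array([.522,-.1915,.19])).astype(int)
f=lambda a,b:(u-60+(a-390)/3.25,v-60+b/3.25)
T=robot.get_state()["tool_pos"]; yt=np.array([.257,-.966,0])
print("finger seen",f(597,167)," cap top seen",f(588,216),"rim mid",f(587,263))
for d in(.04,.05,.057):
  for dz in (0,.013): print(d,dz,proj("side",T-d*yt+[0,0,dz]))
for p in ([.522,-.1915,.175],[.522,-.1915,.145]): print(proj("side",np.array(p)))
```

```text
finger seen (np.float64(311.6923076923077), np.float64(133.3846153846154))  cap top seen (np.float64(308.9230769230769), np.float64(148.46153846153845)) rim mid (np.float64(308.61538461538464), np.float64(162.9230769230769))
0.04 0 [310.85290294 135.98329941]
0.04 0.013 [310.91728957 131.37940443]
0.05 0 [311.19290051 138.05033862]
0.05 0.013 [311.25970531 133.43173491]
0.057 0 [311.43327642 139.51172093]
0.057 0.013 [311.50180527 134.88280469]
[308.86971062 147.37470065]
[308.75615864 157.17391344]
```

```bash
python3 -m inch '0 0 0 0 0 .03 1;0 0 0 0 0 .06 1;0 0 0 0 0 .08 1;0 0 0 0 0 .093 1;0 0 0 0 0 .093 1;0 0 0 0 0 .093 .9;0 0 0 0 0 .093 .8;0 0 0 0 0 .093 .72' 30; python3 -m inch '0 0 0 0 0 0 .68;0 0 0 0 0 0 .64;0 0 0 0 0 0 .6;0 0 0 0 0 0 .56;0 0 0 0 0 0 .5;0 0 0 0 0 0 .5'
```

```text
time: 2.22
tool_pos: [0.5224, -0.1929, 0.1397]
tool_rot: [0.0, 0.992, 0.129, 0.001]
contact_force: [-0.1, 0.6, -1.2]
finger_gap: 0.721
grasp_force: 0.0
time: 2.72
tool_pos: [0.5222, -0.1923, 0.1387]
tool_rot: [0.0, 0.992, 0.13, 0.0]
contact_force: [-0.1, 2.3, 5.1]
finger_gap: 0.628
grasp_force: 30.5
```

```bash
python3 -m inch '0 0 0 0 0 0 .5;0 0 0 0 0 .001 .5;0 0 0 0 0 .002 .5;0 0 0 0 0 .003 .5;0 0 0 0 0 .004 .5;0 0 0 0 0 .005 .5;0 0 0 0 0 .005 .5;0 0 0 0 0 .005 .5' 38
```

```text
time: 3.38
tool_pos: [0.5222, -0.1923, 0.1338]
tool_rot: [0.0, 0.992, 0.13, 0.0]
contact_force: [-1.9, 2.2, 8.4]
finger_gap: 0.625
grasp_force: 39.1
```

```bash
python3 -m inch '0 0 -4 0 0 0 .5;0 0 -8 0 0 0 .5;0 0 -12 0 0 0 .5;0 0 -16 0 0 0 .5;0 0 -20 0 0 0 .5;0 0 -20 0 0 0 .5'; python3 -c "
from h import *
s=robot.get_state();print(s['torque'],s['contact_force'])
cv2.imwrite('pics/s3.png',cv2.resize(robot.get_image('side')[120:190,270:350],(640,560),interpolation=cv2.INTER_CUBIC))"
```

```text
time: 3.88
tool_pos: [0.5226, -0.1926, 0.1341]
tool_rot: [0.001, 0.953, 0.302, 0.001]
contact_force: [0.2, 1.1, 7.3]
finger_gap: 0.624
grasp_force: 39.0
[ 0.02034132 -0.04271389  0.08577679] [0.17247894 1.10869892 7.32532451]
```

View pics/s3.png

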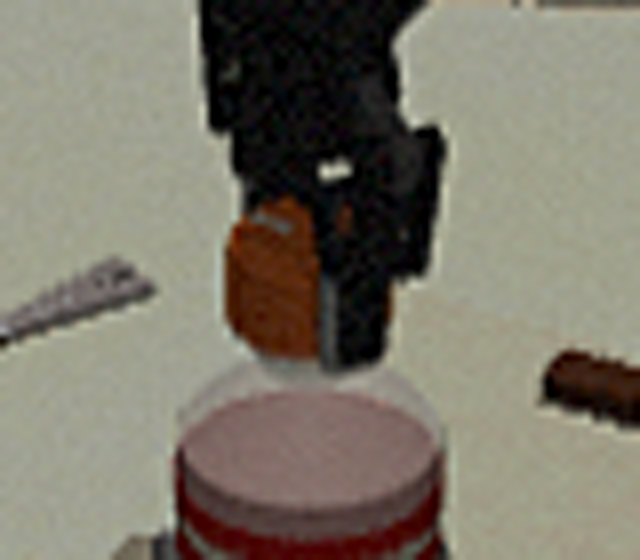

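The close view shows the mark moved to the left edge of the cap's top (270,222), so the cap is turning with the gripper, at low torque. I'll turn the remaining 46°.

```bash
python3 -m inch '0 0 -6 0 0 0 .5;0 0 -12 0 0 0 .5;0 0 -18 0 0 0 .5;0 0 -24 0 0 0 .5;0 0 -30 0 0 0 .5;0 0 -36 0 0 0 .5;0 0 -42 0 0 0 .5;0 0 -46 0 0 0 .5'; python3 -m inch '0 0 0 0 0 0 .5;0 0 0 0 0 0 .5'; python3 -c "
from h import *
s=robot.get_state();print(s['torque'],s['contact_force'])
cv2.imwrite('pics/s4.png',cv2.resize(robot.get_image('side')[120:190,270:350],(640,560),interpolation=cv2.INTER_CUBIC))"
```

```text
time: 4.6
tool_pos: [0.5226, -0.1926, 0.134]
tool_rot: [0.001, 0.759, 0.651, 0.0]
contact_force: [0.5, -0.4, 7.9]
finger_gap: 0.624
grasp_force: 39.1
time: 4.77
tool_pos: [0.5226, -0.1926, 0.1341]
tool_rot: [0.001, 0.761, 0.649, 0.0]
contact_force: [1.8, 0.8, 8.1]
finger_gap: 0.621
grasp_force: 39.0
[0.06423102 0.03827577 0.04536167] [1.79573229 0.81514668 8.13111833]
```

View pics/s4.png

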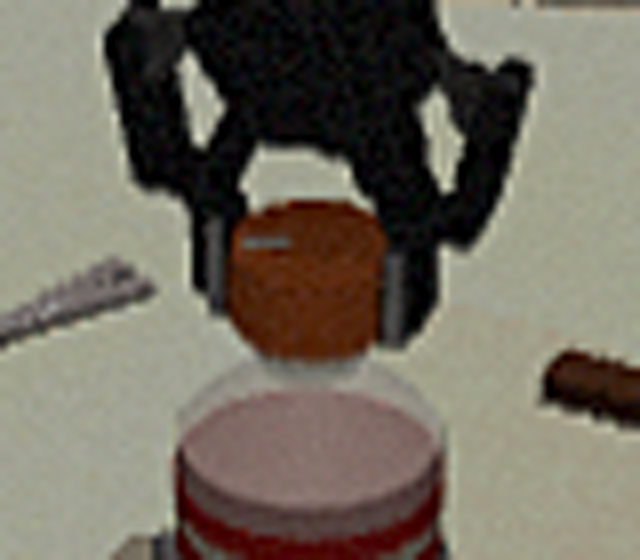

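The mark now points left and slightly towards the camera (265,242), as expected for about 66° of turn. I'll lift.

```bash
python3 -m inch '0 0 0 0 0 -.002 .5;0 0 0 0 0 -.004 .5;0 0 0 0 0 -.006 .5;0 0 0 0 0 -.008 .5;0 0 0 0 0 -.010 .5;0 0 0 0 0 -.012 .5;0 0 0 0 0 -.012 .5'
```

```text
time: 5.4
tool_pos: [0.5219, -0.1924, 0.1455]
tool_rot: [-0.0, 0.761, 0.649, -0.0]
contact_force: [-0.2, -0.1, 0.1]
finger_gap: 0.622
grasp_force: 39.8
```

Free, with no force on the wrist.

```bash
python3 -m inch '0 0 0 0 0 -.008 .5;0 0 0 0 0 -.018 .5;0 0 0 0 0 -.028 .5;0 0 0 0 0 -.040 .5;0 0 0 0 0 -.052 .5;0 0 0 0 0 -.064 .5;0 0 0 0 0 -.073 .5;0 0 0 0 0 -.073 .5';python3 -m inch '0 0 0 0 0 0 .5;0 0 0 0 0 0 .5;0 0 0 0 0 0 .5;0 0 0 0 0 0 .5'; python3 -c "
from h import *
cv2.imwrite('pics/s5.png',cv2.resize(robot.get_image('side')[80:220,220:400],(720,560),interpolation=cv2.INTER_CUBIC)); print(proj('side',np.array([.522,-.192,.255])),proj('side',np.array([.522,-.192,.225])))"
```

```text
time: 6.07
tool_pos: [0.5228, -0.1927, 0.2208]
tool_rot: [0.001, 0.761, 0.649, 0.001]
contact_force: [0.3, -0.7, -0.0]
finger_gap: 0.623
grasp_force: 39.9
time: 6.4
tool_pos: [0.5216, -0.1923, 0.2177]
tool_rot: [-0.0, 0.761, 0.649, -0.0]
contact_force: [0.0, 0.9, 0.6]
finger_gap: 0.627
grasp_force: 39.9
[309.22309497 119.85244776] [309.10082405 130.36442452]
```

View pics/s5.png

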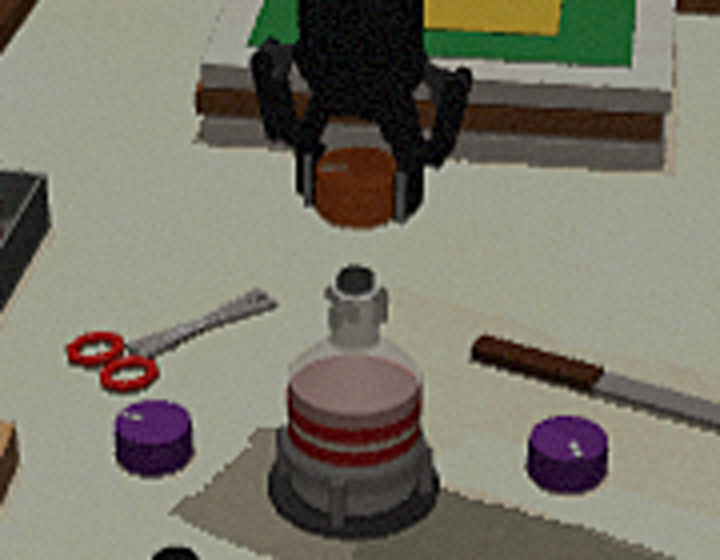

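The cap is held level over the open neck at (355,185) in the crop, about 79 mm above where it sat. The other things are undisturbed.

```bash
python3 -c "
from plant import robot
print(robot.finish_job())"
```

```text
the job is handed in; nothing more can be done
None
```

The orange cap was pressed down about 5 mm, turned 66° anticlockwise, lifted off, and handed in held level about 8 cm above its seat, over the bottle mouth, with a grip of about 40 N throughout; the simulator returned no verdict.

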